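# Put the glue-up kit back on its shadow plates

### The arm

A 7-joint arm with a two-finger parallel gripper is mounted at the origin on the work surface. World frame = base frame: x ahead of the robot, y to its left, z up, the work surface at z = 0. Lengths are in m, angles in rad, forces in N, time in s.
With the tool pointing down it reaches from about 0.425 to 0.875 m from the base axis. Payload 4.7 kg.
Tool frame: the origin (TCP) lies at the very end of the fingers, on their centre line; the grasp point (between the pads) lies ctrl.pinch_z behind it (ctrl.pinch_z is the distance from the TCP to the grasp point, in m); x points along the fingers, y is the direction in which the jaws open and shut, and the axes are right-handed (so a half turn about x gives the same grasp; the last joint's range is limited). The gripper opens to 87 mm and grips with 3 to 60 N. Pads are 19 mm wide; open, the fingers measure 117 mm over their backs; the gripper's body (75 mm by 190 mm) begins 51 mm behind the grasp point.
Start: joints at [1.115, 0.321, -0.07, 1.45, 0.023, 1.371, -0.057], TCP at [0.294, -0.58, 0.223] pointing down, gripper open.
Joint ranges: [-2.86, 2.86], [-0.3, 2.09], [-1.38, 1.24], [0.06, 2.45], [-1.56, 4.7], [0.09, 2.05], [-2.69, 2.69]. Speed limits (rad/s): [2.57, 2.57, 3.14, 3.14, 3.14, 3.14, 3.14].

### API

Orientations are given as a rotation vector (axis times angle).
In Python, from bench import get_state, get_image, camera_info, order, ctrl gives the robot as it stands.
- The arm moves only by the tool jog_arm, never from a script. Its arguments are lists of equal length, an entry for each row: "claw": the finger opening in mm, from 0 to 87; "xyz": the shift along the tool's x, y, z in mm, a list of three; "roll": the turn about the tool's x in degrees. In form: {"claw": [claw, ...], "xyz": [[tx, ty, tz], ...], "roll": [roll, ...]}. A call has 1 to 5 rows; each row is the pose to reach, as a shift and turn from the pose measured when the call began, along the tool's axes at that moment; what a row does not reach only later rows make up. A row lasts 1/10 s, in which the tool goes at most 50 mm and 8.59 degrees, less where a joint would pass 70% of its speed; a pose out of reach is approached as far as the arm can. A call with a gripper value outside its range is refused whole. The fingers move at their own pace and stop on an object; "force" is the grip in N (left out, the last holds). Time passes only in rows, so rows that repeat a pose let the fingers close. It gives the time, the measured TCP pose, the force and the opening at its end, in the units of the state.
- get_state(): the state, without advancing time (a new reading comes with each control period).
- get_image(name): name is "side" or "top" or "wrist"; returns (picture, depth): 420x560x3 uint8, red, green, blue; 420x560 float32, m along the optical axis (not along the pixel's ray), 0 where there is no reading.
- camera_info(name): a dict with "intrinsics" (3x3 intrinsics, pixels), "rvec" (rotation vector, rad) and "tvec" (3), from world to camera coordinates, as OpenCV has them; the wrist camera has in their place "tool_from_camera" (4x4, takes a point from camera to tool coordinates, whose origin is the TCP and whose axes are the tool frame's). Camera axes: x right, y down, z forward; pixel columns grow to the right and rows downward; lengths in m; the calibration is good to about 2 mm. A picture is of the moment at which its call begins: read the wrist's pose just before it. camera_info takes no time and is no camera call.
- order.close_job(): hands the job in, once; it reports no verdict.
The state is a dict: "time": time; "joint_positions": joint angles; "qd": joint speeds; "joint_torque": joint torques, N m; "position": TCP position; "tool_rot": TCP orientation; "ft_force": force on the tool from outside, world axes, zero at the start; "torque": the same for the moment, N m; "grip_width": opening from 0.0 (shut) to 1.0 (fully open).
Only numpy, scipy, OpenCV 4.12 (cv2) and the standard library are available. Lean on these libraries where they do the work, as an engineer would, in place of code of your own. Each camera call takes 0.05 s, during which the arm holds its last target. There are 200 camera calls.

### The job

Put the clamping kit away: set the long caul, the square caul, the round steel weight and the aluminium packing strip each flat and upright on the plywood plate whose dark silhouette has its shape and size, centred on the silhouette and lined up with it. The strip still lies under the free end of the weighted press board: draw it out endways and leave the press standing where it is, neither shifted nor tipped.

Things in the scene. Friction and masses are not known exactly. Their poses are not given: they have to be found in the camera images.
- long_caul: Long caul: a pale beech bar 140 long (its x) x 28 wide (y) x 24 high (z) mm, 0.07 kg, lying loose on the white board. Origin: centre of its underside.
- square_caul: Square caul: a pale beech block 50 x 50 x 24 high mm, 0.04 kg, lying loose on the white board. Origin: centre of its underside; x and y square to its sides.
- weight: Round steel weight, about 0.45 kg: a disc 56 mm across and 18 high with a plain cylindrical grip knob 26 mm across on its middle, from 18 to 46 mm above its underside. Origin: centre of its underside, z up.
- strip: Aluminium packing strip, a flat bar 110 (its x) x 36 (y) x 8 thick mm, 0.09 kg, flat on the white board. About 50 mm of it lies under the free end of the press; its +x end, about 60 mm, sticks out and can be gripped from above across its width. It draws out along its own +x. Origin: centre of its underside.
- press: Glue press, loose, 0.75 kg, stays put: brown board 200 (its x) x 60 x 18 mm, a dark steel block (60 x 50 x 25 mm) screwed on near its -x end, an 8 mm foot under x -100 to -10 mm. Its +x half overhangs, underside 8 and top 26 mm above the white surface, over the strip (touching, not wedged). It stands by itself on its foot. Origin: centre of the 200 x 60 outline, at the white surface.
- plate_long: Fixed plywood plate 170 (its x) x 70 x 8 mm on the white board, with a flat dark silhouette painted at its centre: a long narrow bar, 144 x 32 mm, long side along x (for the long caul). No rim or recess. Origin: centre of its underside; its top is 8 mm above.
- plate_square: Fixed plywood plate 170 (its x) x 70 x 8 mm on the white board, with a flat dark silhouette painted at its centre: a square of 54 mm, sides along x and y (for the square caul). No rim or recess. Origin: centre of its underside; its top is 8 mm above.
- plate_round: Fixed plywood plate 170 (its x) x 70 x 8 mm on the white board, with a flat dark silhouette painted at its centre: a disc of 60 mm diameter (for the round weight). No rim or recess. Origin: centre of its underside; its top is 8 mm above.
- plate_strip: Fixed plywood plate 170 (its x) x 70 x 8 mm on the white board, with a flat dark silhouette painted at its centre: a wider, shorter bar, 114 x 40 mm, long side along x (for the aluminium strip). No rim or recess. Origin: centre of its underside; its top is 8 mm above.
Things that resemble listed ones, but are neither listed nor needed, are in the scene too. Several things have the shape of the strip; the one meant has the colours described above.

How it is judged:
At the end, for the whole second after the job is handed in: Each thing lies flat and at rest on its own plate, centre within 12 mm of the plate's centre and (except the weight) turned within 0.2 rad of the silhouette, either way round (square caul: any quarter turn); the press stands level, at rest, within 12 mm of its start (horizontal distance between long_caul and plate_long below 0.012 m and z of long_caul in the frame of plate_long between 0.005 and 0.012 m and angle between each of long_caul, square_caul, weight, strip's own z axis and vertical below 0.1 rad and linear speed of each of long_caul, square_caul, weight, strip, press below 0.02 m/s and angle between the x axis of long_caul and the x axis of plate_long, either way round below 0.2 rad and horizontal distance between square_caul and plate_square below 0.012 m and z of square_caul in the frame of plate_square between 0.005 and 0.012 m and (angle between the x axis of square_caul and the x axis of plate_square, either way round below 0.2 rad or angle between the x axis of square_caul and the y axis of plate_square, either way round below 0.2 rad) and horizontal distance between weight and plate_round below 0.012 m and z of weight in the frame of plate_round between 0.005 and 0.012 m and horizontal distance between strip and plate_strip below 0.012 m and z of strip in the frame of plate_strip between 0.005 and 0.012 m and angle between the x axis of strip and the x axis of plate_strip, either way round below 0.2 rad and distance of press from where it was at the start of the episode below 0.012 m and angle between press's own z axis and vertical below 0.08 rad); the robot touches nothing.
It fails at once if the press is shifted or lifted by more than 12 mm (distance of press from where it was at the start of the episode above 0.012 m).
It fails at once if the press is tipped by more than 0.1 rad (angle between press's own z axis and vertical above 0.1 rad).
It also fails if it takes over 102 s, if anything falls off the work surface, if the arm or the gripper's body presses on something with over 40 N, if the wrist force passes 120 N, or if a joint passes its speed limit or range.

## Working session

There is one attempt and no reset: what is moved stays moved. The work goes in short steps, Python scripts to look and compute and a tool call to move; the robot and the scene stay as the last step left them, time stands still between calls to the robot, and variables do not carry over. Pictures are saved under pics/ and viewed, about 12 in all and at most 16, crops included, and the job is handed in when it is done.

Besides the shell and the picture viewer there is one more tool, called after ">>>" as a command line: name --pt "numbers of a row" for each row, then --argument value for the rest. jog_arm: Moves the arm, as the interface text tells. Its arguments: {"type":"object","properties":{"claw":{"type":"array"},"xyz":{"type":"array"},"roll":{"type":"array"},"force":{"type":"number"}},"required":["claw","xyz","roll"]}

```bash
mkdir -p pics
cat > h.py <<'E'
import numpy as np, cv2
from bench import get_state, get_image, camera_info, order, ctrl
E
python3 - <<'E'
from h import *
s=get_state(); print(s['time'],s['position'],s['tool_rot'],s['grip_width'],ctrl.pinch_z)
for n in ('top','side'):
    im,d=get_image(n); np.savez(f'{n}0.npz',im=im,d=d); cv2.imwrite(f'pics/{n}0.png',im[:,:,::-1]); c=camera_info(n)
    R=cv2.Rodrigues(np.array(c['rvec']))[0]; print(n,c['intrinsics'],-R.T@np.array(c['tvec']),R)
print(camera_info('wrist'))
E
```

```text
0.0 [ 0.29394891 -0.57910605  0.22144321] [ 1.95989136  0.47106316 -1.96101478] 1.0003206625086911 0.0187
top [[479.11563904   0.         276.51018169]
 [  0.         479.11563904 210.88775576]
 [  0.           0.           1.        ]] [0.32510068 0.12265959 1.73433646] [[ 0.0236473  -0.99941118  0.02486145]
 [-0.99525148 -0.02588306 -0.09383266]
 [ 0.0944209  -0.02252451 -0.99527752]]
side [[444.62135104   0.         278.03791545]
 [  0.         444.62135104 208.0787205 ]
 [  0.           0.           1.        ]] [0.42232412 0.93678279 0.96253697] [[-9.96646729e-01 -8.18190845e-02  9.67377262e-04]
 [-6.04287587e-02  7.28014863e-01 -6.82892908e-01]
 [ 5.51694075e-02 -6.80661440e-01 -7.30517858e-01]]
{'intrinsics': array([[378.83062531,   0.        , 277.17178065],
       [  0.        , 378.83062531, 210.45674968],
       [  0.        ,   0.        ,   1.        ]]), 'tool_from_camera': array([[ 2.43884581e-04, -2.75002553e-01,  9.61443465e-01,
        -1.62581885e-01],
       [ 9.99999968e-01,  1.29191891e-04, -2.16712143e-04,
         4.61712773e-04],
       [-6.46143072e-05,  9.61443487e-01,  2.75002575e-01,
        -7.44221198e-02],
       [ 0.00000000e+00,  0.00000000e+00,  0.00000000e+00,
         1.00000000e+00]])}
```

View pics/top0.png

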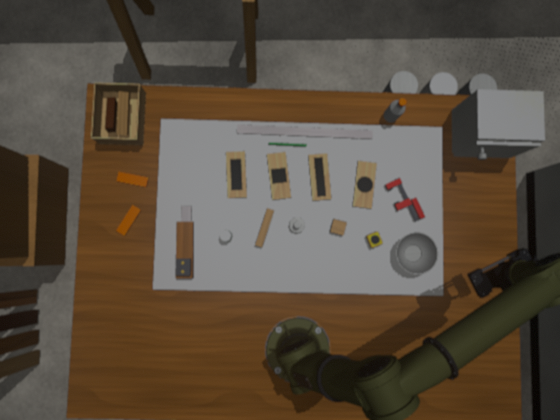

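View pics/side0.png

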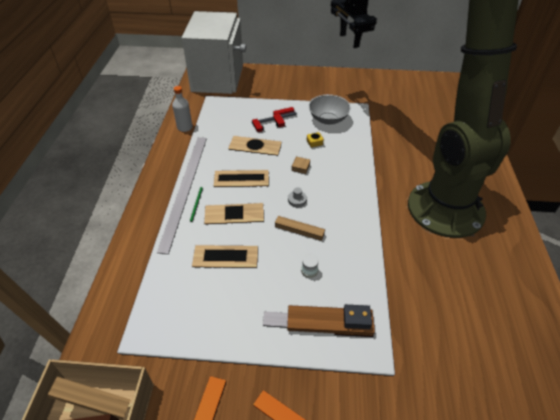

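Top view: plates' silhouettes at (236,174) strip, (279,176) square, (319,177) long, (365,185) round; long caul (264,228), weight (297,226), square caul (339,227), strip end (186,213) with press (185,250). Side view confirms; the round white thing at (225,237) is a decoy.

```bash
cat >> h.py <<'E'
def cam(n,s=None):
    c=camera_info(n); K=np.array(c['intrinsics'])
    if n=='wrist':
        T=np.array(c['tool_from_camera']); Rt=cv2.Rodrigues(np.array(s['tool_rot']))[0]
        return K,Rt@T[:3,:3],Rt@T[:3,3]+np.array(s['position'])
    R=cv2.Rodrigues(np.array(c['rvec']))[0]; return K,R.T,-R.T@np.array(c['tvec'])
def cast(px,z,n,s=None):
    K,R,o=cam(n,s); px=np.atleast_2d(px).astype(float)
    d=np.c_[px,np.ones(len(px))]@np.linalg.inv(K).T@R.T
    return o+d*((z-o[2])/d[:,2])[:,None]
def height(px,dep,n,s=None):
    K,R,o=cam(n,s); px=np.atleast_2d(px); v=dep[px[:,1].astype(int),px[:,0].astype(int)]
    return o+(np.c_[px,np.ones(len(px))]@np.linalg.inv(K).T*v[:,None])@R.T
def rects(mask,z,n,s=None,amin=40):
    out=[]
    for c in cv2.findContours(mask.astype(np.uint8),cv2.RETR_EXTERNAL,cv2.CHAIN_APPROX_NONE)[0]:
        if cv2.contourArea(c)<amin: continue
        p=cast(c[:,0],z,n,s)[:,:2]; (x,y),(w,h),a=cv2.minAreaRect((p*1000).astype(np.float32))
        if w<h: w,h,a=h,w,a+90
        out.append((c[:,0].mean(0).round(),[round(float(v),1) for v in (x,y,w,h,(a+90)%180-90)]))
    return out
E
python3 - <<'E'
from h import *
f=np.load('top0.npz');im,d=f['im'],f['d']
print('board z',height([[200,140],[300,270],[420,150],[320,200],[170,270]],d,'top')[:,2])
print('tops: strip,press,pressfree,longcaul,sq',height([[186,211],[185,265],[185,232],[264,228],[339,227],[236,160],[225,237]],d,'top')[:,2])
hsv=cv2.cvtColor(im,cv2.COLOR_RGB2HSV); H,S,V=cv2.split(hsv)
for p in [(186,211),(185,240),(184,265),(264,228),(339,227),(236,160),(236,174),(297,226),(225,237),(200,250)]: print(p,hsv[p[1],p[0]])
box=np.zeros(V.shape,bool); box[122:292,158:442]=1
zb=float(np.median(height([[200,140],[300,270],[320,200],[230,270]],d,'top')[:,2]))
print('dark');[print(r) for r in rects(box&(V<60),zb+.008,'top',amin=20)]
print('wood');[print(r) for r in rects(box&(S>70)&(V>=60),zb+.016,'top')]
E
```

```text
board z [0.01143245 0.01369955 0.00362022 0.01302943 0.01132899]
tops: strip,press,pressfree,longcaul,sq [0.02117094 0.05972662 0.03592621 0.03281225 0.03405859 0.01571157
 0.05584737]
(186, 211) [168  10 132]
(185, 240) [ 14 137  99]
(184, 265) [135   8  66]
(264, 228) [ 17 108 130]
(339, 227) [ 16 111 131]
(236, 160) [21 36 50]
(236, 174) [15 11 46]
(297, 226) [ 60   4 132]
(225, 237) [ 90   2 142]
(200, 250) [120   2 141]
dark
(array([375., 239.]), [394.5, -271.4, 20.2, 18.0, 46.0])
(array([364., 184.]), [594.0, -233.1, 47.7, 44.0, -88.4])
(array([278., 175.]), [617.1, 79.8, 46.2, 44.5, -81.2])
(array([236., 174.]), [617.7, 235.1, 102.5, 32.5, 1.9])
(array([319., 176.]), [618.1, -68.9, 132.7, 25.0, 7.1])
wood
(array([374., 239.]), [394.0, -266.5, 49.2, 46.9, 27.1])
(array([186., 252.]), [340.2, 407.5, 197.9, 56.2, 2.3])
(array([338., 227.]), [435.0, -136.4, 47.2, 46.9, -13.3])
(array([264., 228.]), [426.6, 127.1, 136.4, 23.7, -16.9])
(array([411., 206.]), [519.3, -401.3, 112.7, 63.7, 69.1])
(array([393., 184.]), [596.3, -336.5, 59.5, 22.6, -62.1])
(array([364., 184.]), [591.8, -230.7, 163.7, 65.8, -5.6])
(array([319., 176.]), [615.5, -67.5, 163.8, 65.2, 6.4])
(array([278., 175.]), [615.5, 80.1, 164.1, 65.1, 8.3])
(array([236., 174.]), [615.7, 232.7, 163.6, 64.9, 4.6])
(array([412., 124.]), [819.5, -403.4, 218.2, 15.0, -88.2])
(array([345., 122.]), [815.7, -157.0, 253.1, 7.5, -88.2])
```

```bash
cat >> h.py <<'E'
def plan(x,y,z,jaw,s=None):
    """shift (mm) and roll (deg) to TCP x,y,z mm and jaw axis (deg in world, mod 180)"""
    s=s or get_state(); R=cv2.Rodrigues(np.array(s['tool_rot']))[0]
    t=R.T@(np.array([x,y,z])-np.array(s['position'])*1000)
    j=np.radians(jaw); v=R.T@np.array([np.cos(j),np.sin(j),0]); r=np.degrees(np.arctan2(v[2],v[1]))
    r=(r+90)%180-90
    print('t',round(s['time'],2),'shift',t.round(1),'roll',round(r,1),'q7',round(s['joint_positions'][6],2))
def pose():
    s=get_state(); R=cv2.Rodrigues(np.array(s['tool_rot']))[0]
    print(round(s['time'],2),np.round(np.array(s['position'])*1000,1),'x',R[:,0].round(3),'jawdeg',round(np.degrees(np.arctan2(R[1,1],R[0,1])),1),'F',np.round(s['ft_force'],1),'grip mm',round(s['grip_width']*87,1),'q',np.round(s['joint_positions'],2)); return s
E
python3 -c "
from h import *
pose();plan(560,20,330,90)"
```

```text
0.1 [ 294.  -579.1  221.6] x [-0.001  0.002 -1.   ] jawdeg -63.1 F [ 0.4  0.7 -0.2] grip mm 87.0 q [ 1.12  0.32 -0.07  1.45  0.02  1.37 -0.06]
t 0.1 shift [-107.8 -414.  -508.4] roll 26.9 q7 -0.06
```

>>> jog_arm --claw '[87, 87, 87, 87, 87]' --pt "-30 -30 -30" --pt "-55 -65 -60" --pt "-80 -95 -95" --pt "-100 -130 -140" --pt "-108 -160 -180" --roll '[5, 10, 15, 20, 27]'

```text
time: 0.6
position: [0.3752, -0.3691, 0.3278]
tool_rot: [-2.219, 0.008, 2.218]
ft_force: [0.7, -0.1, 0.2]
grip_width: 0.999
```

```bash
python3 -c "
from h import *
pose();plan(560,20,330,90)"
```

```text
0.6 [ 375.2 -369.1  327.8] x [ 0. -0. -1.] jawdeg -90.4 F [ 0.7 -0.1  0.2] grip mm 86.9 q [ 0.89  0.03 -0.17  1.58  0.01  1.53 -0.86]
t 0.6 shift [  -2.2 -390.3 -182.1] roll -0.4 q7 -0.86
```

>>> jog_arm --claw '[87, 87, 87, 87, 87]' --pt "0 -40 -25" --pt "0 -80 -50" --pt "0 -120 -75" --pt "0 -160 -100" --pt "0 -200 -120" --roll '[0, 0, 0, 0, 0]'

```text
time: 1.1
position: [0.4973, -0.1679, 0.3274]
tool_rot: [-2.218, 0.007, 2.218]
ft_force: [1.2, 0.1, 0.4]
grip_width: 0.999
```

>>> jog_arm --claw '[87, 87, 87, 87, 87]' --pt "0 -40 -20" --pt "0 -80 -40" --pt "0 -130 -60" --pt "0 -190 -60" --pt "0 -190 -60" --roll '[0, 0, 0, 0, 0]'

```text
time: 1.6
position: [0.5579, 0.0297, 0.3272]
tool_rot: [-2.221, -0.009, 2.222]
ft_force: [-0.3, 0.4, 0.2]
grip_width: 0.996
```

Run:
```python
from h import *
s=pose(); im,d=get_image('wrist'); cv2.imwrite('pics/w1.png',im[:,:,::-1]); np.savez('w1.npz',im=im,d=d,p=s['position'],r=s['tool_rot'])
```

```text
1.6 [557.9  29.7 327.2] x [-0.001  0.004 -1.   ] jawdeg -89.8 F [-0.3  0.4  0.2] grip mm 86.6 q [ 0.42  0.13 -0.57  1.49  0.07  1.54 -1.72]
```

View pics/w1.png

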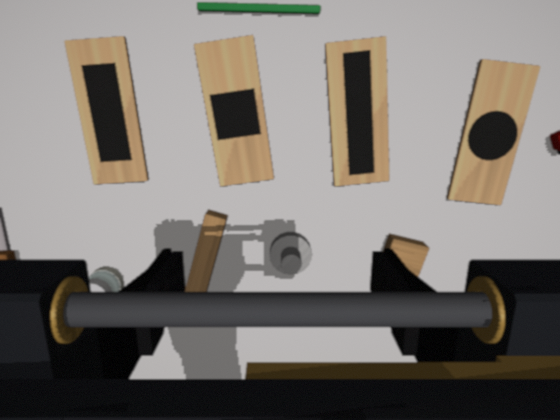

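Wrist view: four plates clear (silhouettes ~ (107,112), (236,114), (359,113), (492,135)); weight disc at (290,253) with knob; cauls partly hidden by the gripper.

Run:
```python
from h import *
f=np.load('w1.npz');im=f['im'];s={'position':f['p'],'tool_rot':f['r']}
hsv=cv2.cvtColor(im,cv2.COLOR_RGB2HSV);H,S,V=cv2.split(hsv)
m=np.zeros(V.shape,bool);m[25:207]=1
print(np.median(height([[30,100],[170,120],[290,120],[420,120]],f['d'],'wrist',s)[:,2]))
for z in (.020,):
    print('sil');[print(r) for r in rects(m&(V<70),z,'wrist',s,300)]
    print('plates');[print(r) for r in rects(m&(S>50)|m&(V<70),z,'wrist',s,3000)]
g=cv2.GaussianBlur(V,(3,3),0)
print(hsv[254,276],hsv[253,300],hsv[230,290],hsv[254,330])
c=cv2.HoughCircles(g,cv2.HOUGH_GRADIENT,1,30,param1=80,param2=15,minRadius=15,maxRadius=26)
for q in c[0]:
    if 240<q[0]<340 and q[1]<290: print(q,cast(q[:2],.030,'wrist',s)*1000)
K,R,o=cam('wrist',s);print('knob top',cast([[291,267]],.058,'wrist',s)*1000, 'cam',o)
m=np.zeros(V.shape,bool);m[205:290]=1
print('wood');[print(r) for r in rects(m&(S>70),.036,'wrist',s,200)]
```

```text
0.010748381974797855
sil
(array([492., 135.]), [594.1, -231.6, 56.9, 56.4, -39.7])
(array([235., 114.]), [618.0, 80.9, 51.6, 51.4, 8.2])
(array([107., 112.]), [618.2, 235.2, 111.6, 37.4, 4.1])
(array([359., 112.]), [617.9, -67.7, 141.5, 29.5, 6.1])
plates
(array([492., 131.]), [594.4, -230.0, 168.7, 71.4, -6.1])
(array([358., 110.]), [618.0, -67.1, 168.5, 69.6, 6.1])
(array([107., 109.]), [618.0, 233.8, 168.8, 70.5, 4.0])
(array([235., 109.]), [618.0, 80.8, 168.8, 69.3, 8.2])
[15  5 93] [ 15   4 114] [ 10   7 111] [  0   4 187]
[290.5 253.5  22. ] [[442.51697364  12.21303611  30.        ]]
knob top [[436.12825283  12.34634711  58.        ]] cam [0.63270368 0.02857335 0.48969944]
wood
(array([ 71., 283.]), [402.9, 302.5, 43.9, 20.3, -89.7])
(array([484., 283.]), [406.8, -242.4, 42.6, 21.7, -89.7])
(array([148., 279.]), [404.0, 202.5, 58.3, 22.0, -50.4])
(array([404., 265.]), [433.0, -134.5, 77.5, 59.7, 2.5])
(array([198., 261.]), [440.2, 124.4, 126.6, 45.0, -28.1])
```

>>> jog_arm --claw '[60, 60, 60, 60, 60]' --pt "40 4 20" --pt "80 8 45" --pt "120 12 70" --pt "160 16 95" --pt "195 18 117" --roll '[0, 0, 0, 0, 0]'

```text
time: 2.15
position: [0.4387, 0.0089, 0.1302]
tool_rot: [-2.219, -0.003, 2.223]
ft_force: [0.6, -0.3, 0.3]
grip_width: 0.709
```

Run:
```python
from h import *
s=pose(); im,d=get_image('wrist'); cv2.imwrite('pics/w2.png',im[:,:,::-1]); np.savez('w2.npz',im=im,d=d,p=s['position'],r=s['tool_rot'])
g=cv2.cvtColor(im,cv2.COLOR_RGB2GRAY); c=cv2.HoughCircles(cv2.GaussianBlur(g,(3,3),0),cv2.HOUGH_GRADIENT,1,15,param1=80,param2=15,minRadius=14,maxRadius=55)
for q in (c[0] if c is not None else []): print(q,cast(q[:2],.058,'wrist',s)*1000,cast(q[:2],.030,'wrist',s)*1000)
```

```text
2.15 [438.7   8.9 130.2] x [-0.002  0.002 -1.   ] jawdeg -90.0 F [ 0.6 -0.3  0.3] grip mm 61.7 q [ 0.49 -0.04 -0.55  2.05 -0.03  1.13 -1.62]
[272.5 204.5  37.8] [[450.0974154   11.30914157  58.        ]] [[442.50796404  11.71558146  30.        ]]
[270.5 219.5  18.8] [[440.01224962  12.6353323   58.        ]] [[431.21908998  13.2000588   30.        ]]
[468.5 219.5  41.9] [[ 440.16647151 -115.72083241   58.        ]] [[ 431.39171893 -130.47597093   30.        ]]
[394.5 311.5  50. ] [[372.86704851 -73.58154948  58.        ]] [[356.05981786 -83.3071818   30.        ]]
[166.5 259.5  33.8] [[411.85486923  82.41603216  58.        ]] [[399.7010041   91.30938787  30.        ]]
[144.5 237.5  45.5] [[427.49379461  95.65291011  58.        ]] [[417.20650307 106.12614462  30.        ]]
[151.5 318.5  42.7] [[367.02576879  96.55919416  58.        ]] [[349.52135607 107.1405976   30.        ]]
[480.5 205.5  44.4] [[ 449.58239133 -122.08977188   58.        ]] [[ 441.93146962 -137.60507096   30.        ]]
[269.5 189.5  23.9] [[459.95267691  13.18455403  58.        ]] [[453.53949377  13.81483253  30.        ]]
[230.5 267.5  23.6] [[406.08901275  39.73367242  58.        ]] [[393.24696765  43.53270335  30.        ]]
[256.5 202.5  24.3] [[451.41325817  21.55569541  58.        ]] [[443.98085836  23.18510594  30.        ]]
[406.5 320.5  33.3] [[365.75345887 -82.62385033  58.        ]] [[348.09719045 -93.42872048  30.        ]]
[444.5 221.5  21. ] [[ 438.7872309  -100.34375904   58.        ]] [[ 429.84785997 -113.26357716   30.        ]]
[137.5 296.5  19.3] [[384.22364206 104.65624097  58.        ]] [[368.77187012 116.20406207  30.        ]]
[415.5 308.5  18.8] [[375.24514753 -87.98044101  58.        ]] [[358.72175332 -99.42464349  30.        ]]
```

View pics/w2.png

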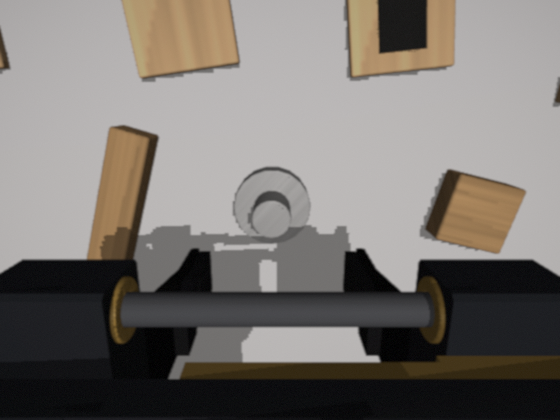

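Weight under the gripper: disc centre (272,204), knob top (271,219) → (441,12) mm, both agreeing; descend and grip.

>>> jog_arm --claw '[60, 60, 60, 60, 60]' --pt "30 -3 -2" --pt "60 -3 -2" --pt "85 -3 -2" --pt "96 -3 -2" --pt "96 -3 -2" --roll '[0, 0, 0, 0, 0]'

```text
time: 2.7
position: [0.4295, 0.0111, 0.0266]
tool_rot: [-2.198, -0.002, 2.242]
ft_force: [-0.4, 0.2, 1.0]
grip_width: 0.688
```

>>> jog_arm --claw '[15, 15, 15, 15, 15]' --pt "0 0 0" --pt "0 0 0" --pt "0 0 0" --pt "0 0 0" --pt "0 0 0" --roll '[0, 0, 0, 0, 0]' --force 30

```text
time: 3.2
position: [0.4317, 0.0116, 0.0285]
tool_rot: [-2.203, -0.002, 2.237]
ft_force: [-0.9, 6.2, 5.5]
grip_width: 0.322
```

>>> jog_arm --claw '[15, 15, 15, 15, 15]' --pt "-10 0 0" --pt "-20 0 0" --pt "-35 0 0" --pt "-50 0 0" --pt "-60 0 0" --roll '[0, 0, 0, 0, 0]'

```text
time: 3.7
position: [0.433, 0.0109, 0.0899]
tool_rot: [-2.204, -0.001, 2.236]
ft_force: [1.3, -0.4, -4.9]
grip_width: 0.286
```

Run:
```python
from h import *
pose();plan(594,-231,110,90);plan(594,-231,44,90)
f=np.load('w2.npz');im=f['im'];s={'position':f['p'],'tool_rot':f['r']}
hsv=cv2.cvtColor(im,cv2.COLOR_RGB2HSV);S,V=hsv[:,:,1],hsv[:,:,2]
print(hsv[210,470],hsv[215,436],hsv[180,115],hsv[180,140],hsv[180,150])
```

```text
3.7 [433.   10.9  89.9] x [-0.014  0.002 -1.   ] jawdeg -90.1 F [ 1.3 -0.4 -4.9] grip mm 24.9 q [ 0.48  0.01 -0.56  2.09  0.    1.06 -1.65]
t 3.7 shift [ -22.7  241.7 -161. ] roll -0.1 q7 -1.65
t 3.7 shift [  43.3  241.8 -161.9] roll -0.1 q7 -1.65
[ 16 115 160] [ 14 125  51] [ 16 116 162] [ 16 118 110] [ 12   8 153]
```

>>> jog_arm --claw '[15, 15, 15, 15, 15]' --pt "-20 10 -20" --pt "-30 40 -50" --pt "-30 80 -85" --pt "-30 120 -120" --pt "-30 160 -150" --roll '[0, 0, 0, 0, 0]'

```text
time: 4.2
position: [0.5803, -0.1461, 0.1177]
tool_rot: [-2.204, -0.0, 2.236]
ft_force: [-0.1, 0.6, -4.2]
grip_width: 0.286
```

>>> jog_arm --claw '[15, 15, 15, 15]' --pt "0 40 0" --pt "0 70 0" --pt "0 82 0" --pt "0 82 0" --roll '[0, 0, 0, 0]'

```text
time: 4.6
position: [0.5789, -0.2313, 0.1171]
tool_rot: [-2.201, 0.006, 2.236]
ft_force: [-0.4, -0.3, -5.3]
grip_width: 0.286
```

Run:
```python
from h import *
s=pose(); im,d=get_image('wrist'); cv2.imwrite('pics/w3.png',im[:,:,::-1]); np.savez('w3.npz',im=im,d=d,p=s['position'],r=s['tool_rot'])
plan(594,-231,110,90)
```

```text
4.6 [ 578.9 -231.3  117.1] x [-0.016  0.    -1.   ] jawdeg -90.3 F [-0.4 -0.3 -5.3] grip mm 24.9 q [ 0.65  0.37 -0.39  1.62  0.16  1.19 -1.35]
t 4.65 shift [  7.1   2.7 -14.5] roll -0.1 q7 -1.35
```

View pics/w3.png

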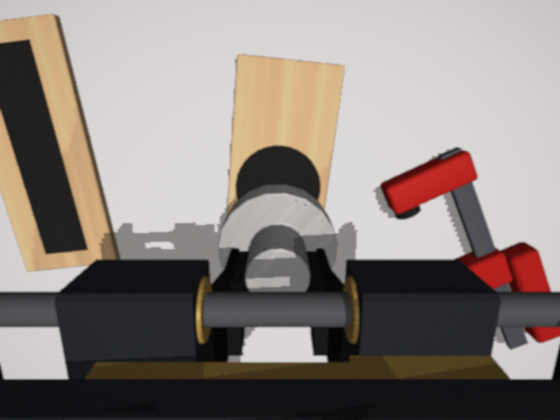

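The weight hangs in the jaws, disc centre ≈(278,242), knob top ≈(278,275); silhouette at (278,185).

Run:
```python
from h import *
f=np.load('w3.npz');im=f['im'];d=f['d'];s={'position':f['p'],'tool_rot':f['r']}
# front arc of disc top edge
V=im.max(2); pts=[]
for x in range(226,332,6):
    col=im[:,x].astype(int); r=[y for y in range(180,300) if 95<col[y].max() and np.ptp(col[y])<18 and (np.ptp(im[y-2,x].astype(int))>25 or V[y-2,x]<60) ]
    if r: pts.append((x,r[0]))
print(pts)
print('disc depth z',height([[278,195],[240,240],[315,240],[278,210]],d,'wrist',s).round(4))
print('knob z',height([[278,265],[270,275],[286,275],[278,285]],d,'wrist',s).round(4))
print(cast([[278,185],[220,242],[336,242]],.1186,'wrist',s).round(4))
```

```text
[(322, 208)]
disc depth z [[ 0.6139 -0.2327  0.1154]
 [ 0.5926 -0.215   0.1154]
 [ 0.5923 -0.2496  0.1152]
 [ 0.6067 -0.2326  0.1147]]
knob z [[ 0.5934 -0.2325  0.1441]
 [ 0.589  -0.2293  0.1439]
 [ 0.5889 -0.2356  0.1438]
 [ 0.5848 -0.2325  0.1442]]
[[ 0.6192 -0.2327  0.1186]
 [ 0.593  -0.2063  0.1186]
 [ 0.5927 -0.2588  0.1186]]
```

>>> jog_arm --claw '[15, 15, 15, 15, 15]' --pt "20 -1 -5" --pt "45 -1 -5" --pt "65 -1 -5" --pt "74 -1 -5" --pt "76 -1 -5" --roll '[0, 0, 0, 0, 0]'

```text
time: 5.15
position: [0.5828, -0.2247, 0.0403]
tool_rot: [-2.2, -0.004, 2.239]
ft_force: [-0.4, 0.5, -4.6]
grip_width: 0.289
```

>>> jog_arm --claw '[15, 26, 30, 45, 60]' --pt "0 0 0" --pt "0 0 0" --pt "0 0 0" --pt "0 0 0" --pt "0 0 0" --roll '[0, 0, 0, 0, 0]'

```text
time: 5.65
position: [0.5839, -0.2252, 0.0417]
tool_rot: [-2.203, -0.003, 2.236]
ft_force: [0.3, -0.1, -0.5]
grip_width: 0.449
```

>>> jog_arm --claw '[60, 60, 60, 60, 60]' --pt "0 0 0" --pt "-25 0 0" --pt "-60 0 0" --pt "-100 0 20" --pt "-140 0 40" --roll '[0, 0, 0, 0, 0]'

```text
time: 6.15
position: [0.5457, -0.2252, 0.1837]
tool_rot: [-2.204, -0.004, 2.236]
ft_force: [-0.1, -0.8, 0.5]
grip_width: 0.684
```

Run:
```python
from h import *
s=pose(); im,d=get_image('wrist'); cv2.imwrite('pics/w4.png',im[:,:,::-1]); np.savez('w4.npz',im=im,d=d,p=s['position'],r=s['tool_rot'])
```

```text
6.15 [ 545.7 -225.2  183.7] x [-0.015  0.003 -1.   ] jawdeg -90.0 F [-0.1 -0.8  0.5] grip mm 59.5 q [ 0.69  0.25 -0.41  1.63  0.11  1.29 -1.31]
```

View pics/w4.png

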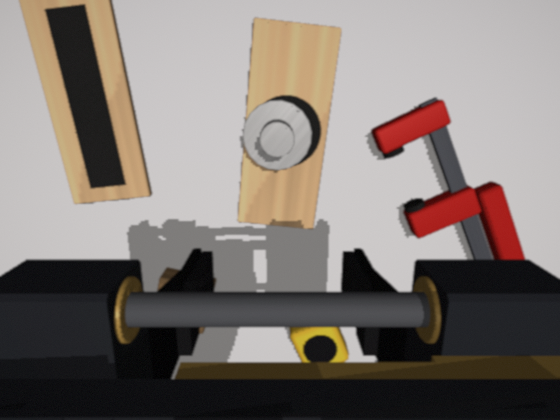

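Weight stands on its disc; knob centre ≈(277,138), silhouette peeking out on the right, so it's slightly to +y. Measuring that.

Run:
```python
from h import *
f=np.load('w4.npz');im=f['im'];s={'position':f['p'],'tool_rot':f['r']}
g=cv2.cvtColor(im,cv2.COLOR_RGB2GRAY)
for a,b in ((15,24),(30,42)):
    c=cv2.HoughCircles(g,cv2.HOUGH_GRADIENT,1,10,param1=80,param2=12,minRadius=a,maxRadius=b)
    for q in c[0]:
        if 250<q[0]<310 and 90<q[1]<170: print(q,(cast(q[:2],.066,'wrist',s)*1000).round(1),(cast(q[:2],.038,'wrist',s)*1000).round(1))
hsv=cv2.cvtColor(im,cv2.COLOR_RGB2HSV);m=np.zeros(g.shape,bool);m[:235,225:345]=1
m&=(hsv[:,:,1]>50)|(hsv[:,:,2]<60)
print([r for r in rects(cv2.morphologyEx(m.astype(np.uint8),cv2.MORPH_OPEN,np.ones((3,3))),.02,'wrist',s,2000)])
```

```text
[276.5 139.5  16.6] [[ 592.5 -225.1   66. ]] [[ 589.5 -225.    38. ]]
[265.5 144.5  23.4] [[ 588.9 -217.1   66. ]] [[ 585.5 -216.1   38. ]]
[291.5 120.5  23.4] [[ 606.  -235.9   66. ]] [[ 604.3 -236.9   38. ]]
[294.5 138.5  16.4] [[ 593.2 -238.2   66. ]] [[ 590.3 -239.4   38. ]]
[276.5 134.5  34.7] [[ 596.1 -225.1   66. ]] [[ 593.4 -225.    38. ]]
[286.5 129.5  33.6] [[ 599.7 -232.4   66. ]] [[ 597.3 -233.    38. ]]
[(array([288., 124.]), [594.3, -232.3, 168.3, 69.0, -6.1])]
```

>>> jog_arm --claw '[60, 60, 60, 60, 60]' --pt "30 0 -25" --pt "70 0 -46" --pt "105 0 -48" --pt "132 0 -48" --pt "140 0 -48" --roll '[0, 0, 0, 0, 0]'

```text
time: 6.7
position: [0.5911, -0.227, 0.0478]
tool_rot: [-2.207, 0.002, 2.235]
ft_force: [-0.3, 0.1, -0.8]
grip_width: 0.687
```

>>> jog_arm --claw '[15, 15, 15, 15, 15]' --pt "0 0 0" --pt "0 0 0" --pt "0 0 0" --pt "0 0 0" --pt "0 0 0" --roll '[0, 0, 0, 0, 0]'

```text
time: 7.2
position: [0.592, -0.2261, 0.0492]
tool_rot: [-2.209, 0.001, 2.232]
ft_force: [-0.9, 6.1, 3.8]
grip_width: 0.321
```

>>> jog_arm --claw '[15, 15, 15, 15, 15]' --pt "-4 3 0" --pt "-4 7 0" --pt "-4 7 0" --pt "-1 7 0" --pt "0 7 0" --roll '[0, 0, 0, 0, 0]'

```text
time: 7.7
position: [0.5916, -0.2338, 0.0493]
tool_rot: [-2.208, 0.002, 2.233]
ft_force: [-2.9, -0.0, 4.2]
grip_width: 0.284
```

Run:
```python
from h import *
pose()
```

```text
7.7 [ 591.6 -233.8   49.3] x [-0.012 -0.    -1.   ] jawdeg -90.1 F [-2.9 -0.   4.2] grip mm 24.8 q [ 0.64  0.46 -0.39  1.65  0.2   1.08 -1.38]
```

>>> jog_arm --claw '[26, 40, 60, 60, 60]' --pt "0 0 0" --pt "0 0 0" --pt "0 0 0" --pt "0 0 0" --pt "-5 0 0" --roll '[0, 0, 0, 0, 0]'

```text
time: 8.2
position: [0.5914, -0.2336, 0.054]
tool_rot: [-2.207, 0.002, 2.234]
ft_force: [-0.6, -0.6, 0.0]
grip_width: 0.575
```

>>> jog_arm --claw '[60, 60, 87, 87, 87]' --pt "-20 0 0" --pt "-60 0 0" --pt "-100 0 25" --pt "-100 -30 60" --pt "-100 -60 100" --roll '[0, 0, 0, 6, 13]'

```text
time: 8.7
position: [0.4935, -0.1733, 0.1573]
tool_rot: [-2.09, 0.249, 2.106]
ft_force: [-0.3, 1.4, 0.0]
grip_width: 0.878
```

Run:
```python
from h import *
f=np.load('w2.npz');im=f['im'];s={'position':f['p'],'tool_rot':f['r']}
hsv=cv2.cvtColor(im,cv2.COLOR_RGB2HSV)
m=(hsv[:,:,1]>70)&(hsv[:,:,2]>135)
m[:110]=0;m[255:]=0
print([r for r in rects(m,.036,'wrist',s,500)])
s=pose(); im,d=get_image('wrist'); np.savez('w5.npz',im=im,d=d,p=s['position'],r=s['tool_rot']); cv2.imwrite('pics/w5.png',im[:,:,::-1])
hsv=cv2.cvtColor(im,cv2.COLOR_RGB2HSV)
m=(hsv[:,:,1]>70)&(hsv[:,:,2]>135);m[290:]=0
print([r for r in rects(m,.036,'wrist',s,500)])
plan(437,-135,90,76.7)
```

```text
[(array([480., 214.]), [436.6, -135.1, 47.7, 47.5, 76.1]), (array([115., 192.]), [448.7, 120.8, 94.9, 25.4, -16.6])]
8.7 [ 493.5 -173.3  157.3] x [-0.008 -0.001 -1.   ] jawdeg -103.4 F [-0.3  1.4  0. ] grip mm 76.3 q [ 0.67  0.12 -0.42  1.83  0.06  1.2  -1.56]
[(array([422., 272.]), [402.2, -274.3, 39.8, 23.6, 23.7]), (array([528.,  98.]), [525.7, -368.1, 54.7, 22.8, -64.6]), (array([459.,  13.]), [595.3, -325.8, 38.8, 18.1, -63.8]), (array([321.,  70.]), [570.3, -227.4, 114.2, 64.9, -6.2]), (array([107.,  91.]), [604.4, -76.7, 137.7, 64.7, 6.1])]
t 8.75 shift [ 64.9 -19.9  51.2] roll -0.2 q7 -1.57
```

View pics/w5.png

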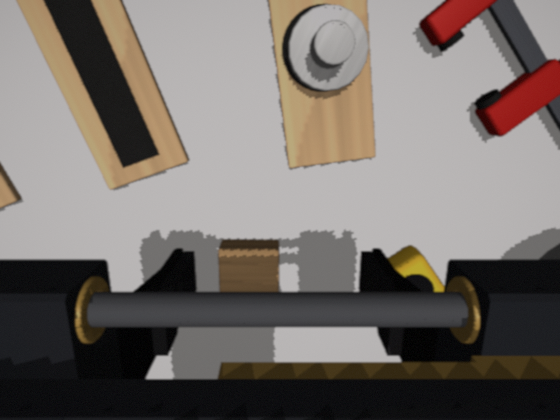

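Weight is now centred on its silhouette (330,45). Square caul at (250,265) between the fingers and parallel to them.

>>> jog_arm --claw '[87, 87, 87, 87, 87]' --pt "10 -7 20" --pt "25 -14 40" --pt "45 -20 51" --pt "65 -20 51" --pt "65 -20 51" --roll '[0, 0, 0, 0, 0]'

```text
time: 9.25
position: [0.4353, -0.1342, 0.0883]
tool_rot: [-2.069, 0.245, 2.125]
ft_force: [-0.9, -0.2, 1.4]
grip_width: 1.0
```

Run:
```python
from h import *
pose();plan(437,-135,22,76.3)
```

```text
9.25 [ 435.3 -134.2   88.3] x [-0.026  0.004 -1.   ] jawdeg -103.4 F [-0.9 -0.2  1.4] grip mm 87.0 q [ 0.67  0.07 -0.44  2.04  0.03  1.07 -1.59]
t 9.25 shift [66.2  0.3 -3.6] roll 0.3 q7 -1.59
```

>>> jog_arm --claw '[87, 87, 87, 87, 87]' --pt "25 0 -3" --pt "45 0 -4" --pt "60 0 -4" --pt "65 0 -4" --pt "65 0 -4" --roll '[0, 0, 0, 0, 0]'

```text
time: 9.75
position: [0.4379, -0.135, 0.0235]
tool_rot: [-2.069, 0.245, 2.125]
ft_force: [0.2, 0.4, 0.5]
grip_width: 0.998
```

>>> jog_arm --claw '[40, 40, 40, 40, 40]' --pt "0 0 0" --pt "0 0 0" --pt "0 0 0" --pt "0 0 0" --pt "0 0 0" --roll '[0, 0, 0, 0, 0]' --force 20

```text
time: 10.25
position: [0.438, -0.135, 0.0237]
tool_rot: [-2.07, 0.245, 2.124]
ft_force: [0.0, 0.2, 0.0]
grip_width: 0.627
```

Run:
```python
from h import *
pose();
```

```text
10.25 [ 438.  -135.    23.7] x [-0.026  0.004 -1.   ] jawdeg -103.4 F [0.  0.2 0. ] grip mm 54.6 q [ 0.65  0.17 -0.43  2.09  0.09  0.93 -1.64]
```

>>> jog_arm --claw '[40, 40, 40, 40, 40]' --pt "0 0 0" --pt "0 0 0" --pt "-15 0 0" --pt "-40 0 0" --pt "-70 0 -10" --roll '[0, 0, 0, 0, 0]'

```text
time: 10.75
position: [0.4475, -0.1371, 0.0931]
tool_rot: [-2.065, 0.244, 2.128]
ft_force: [0.1, 0.2, 0.1]
grip_width: 0.572
```

Run:
```python
from h import *
pose();plan(618,81,95,98.2)
```

```text
10.75 [ 447.5 -137.1   93.1] x [-0.029  0.005 -1.   ] jawdeg -103.4 F [0.1 0.2 0.1] grip mm 49.8 q [ 0.66  0.09 -0.44  2.01  0.05  1.08 -1.6 ]
t 10.75 shift [  -5.8 -251.6 -115.3] roll -21.6 q7 -1.6
```

>>> jog_arm --claw '[40, 40, 40, 40, 40]' --pt "-6 -25 -15" --pt "-6 -70 -40" --pt "-6 -115 -65" --pt "-6 -160 -88" --pt "-6 -200 -105" --roll '[0, -5, -10, -16, -21.6]'

```text
time: 11.25
position: [0.5974, 0.0345, 0.0954]
tool_rot: [2.117, 0.166, -2.179]
ft_force: [0.2, -0.2, -0.5]
grip_width: 0.571
```

Run:
```python
from h import *
pose();plan(618,81,95,98.2)
```

```text
11.25 [597.4  34.5  95.4] x [-0.029  0.005 -1.   ] jawdeg -81.6 F [ 0.2 -0.2 -0.5] grip mm 49.7 q [ 0.38  0.39 -0.59  1.69  0.22  1.16 -1.69]
t 11.25 shift [  0.1 -43.  -27.1] roll 0.2 q7 -1.69
```

>>> jog_arm --claw '[40, 40, 40, 40, 40]' --pt "0 -25 -15" --pt "0 -40 -26" --pt "0 -43 -27" --pt "0 -43 -27" --pt "0 -43 -27" --roll '[0, 0, 0, 0, 0]'

```text
time: 11.75
position: [0.6174, 0.079, 0.0948]
tool_rot: [2.117, 0.162, -2.18]
ft_force: [-0.6, -0.1, -0.1]
grip_width: 0.573
```

Run:
```python
from h import *
s=pose();plan(618,81,32,98.2)
im,d=get_image('wrist'); np.savez('w6.npz',im=im,d=d,p=s['position'],r=s['tool_rot']); cv2.imwrite('pics/w6.png',im[:,:,::-1])
```

```text
11.75 [617.4  79.   94.8] x [-0.03   0.004 -1.   ] jawdeg -81.7 F [-0.6 -0.1 -0.1] grip mm 49.9 q [ 0.3   0.44 -0.59  1.63  0.25  1.18 -1.77]
t 11.75 shift [62.8 -1.4 -2.7] roll 0.1 q7 -1.77
```

View pics/w6.png

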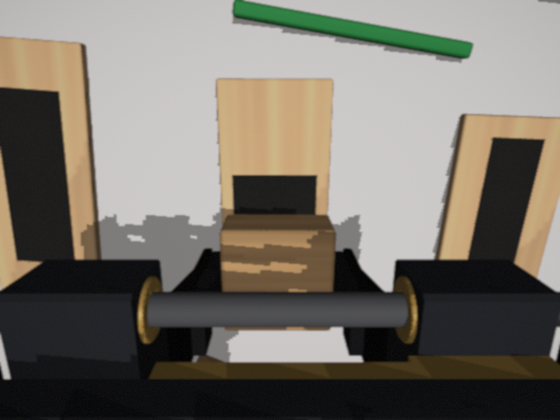

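Caul held squarely, in line with the silhouette (275,195). Lower 62 mm and release.

>>> jog_arm --claw '[40, 40, 40, 40, 40]' --pt "20 -1 -2" --pt "40 -2 -3" --pt "55 -2 -3" --pt "62 -2 -3" --pt "62 -2 -3" --roll '[0, 0, 0, 0, 0]'

```text
time: 12.3
position: [0.618, 0.0805, 0.0326]
tool_rot: [2.117, 0.16, -2.181]
ft_force: [0.2, -0.2, -0.8]
grip_width: 0.572
```

```bash
python3 -c "
from h import *
pose();plan(618,81,32,98.2)"
```

```text
12.3 [618.   80.5  32.6] x [-0.03   0.003 -1.   ] jawdeg -81.8 F [ 0.2 -0.2 -0.8] grip mm 49.8 q [ 0.28  0.51 -0.57  1.67  0.29  1.08 -1.8 ]
t 12.3 shift [ 0.6 -0.5 -0.1] roll 0.0 q7 -1.8
```

>>> jog_arm --claw '[55, 70, 80, 87, 87]' --pt "0 0 0" --pt "0 0 0" --pt "0 0 0" --pt "0 0 0" --pt "-5 0 0" --roll '[0, 0, 0, 0, 0]'

```text
time: 12.8
position: [0.6176, 0.0804, 0.0372]
tool_rot: [2.115, 0.161, -2.183]
ft_force: [-0.1, -0.1, -0.3]
grip_width: 0.909
```

>>> jog_arm --claw '[87, 87, 87, 87, 87]' --pt "-15 0 0" --pt "-45 0 0" --pt "-80 0 10" --pt "-120 0 40" --pt "-140 0 75" --roll '[0, 0, 0, 0, 0]'

```text
time: 13.3
position: [0.5495, 0.0703, 0.1841]
tool_rot: [2.122, 0.162, -2.176]
ft_force: [0.2, -1.0, 0.6]
grip_width: 0.999
```

Run:
```python
from h import *
s=pose()
im,d=get_image('wrist'); np.savez('w7.npz',im=im,d=d,p=s['position'],r=s['tool_rot']); cv2.imwrite('pics/w7.png',im[:,:,::-1])
hsv=cv2.cvtColor(im,cv2.COLOR_RGB2HSV)
m=(hsv[:,:,1]>70)&(hsv[:,:,2]>135);m[290:]=0
print([r for r in rects(m,.036,'wrist',s,500)])
plan(426.6,127,110,-16.9+90)
```

```text
13.3 [549.5  70.3 184.1] x [-0.025  0.004 -1.   ] jawdeg -81.7 F [ 0.2 -1.   0.6] grip mm 86.9 q [ 0.4   0.21 -0.64  1.71  0.12  1.29 -1.69]
[(array([453., 120.]), [618.6, -59.5, 159.1, 65.0, 6.1]), (array([277.,  98.]), [615.1, 80.6, 152.1, 65.2, 8.1]), (array([91., 90.]), [605.9, 225.9, 133.9, 65.1, 4.0])]
t 13.35 shift [ 79.8 -73.3 107.1] roll 25.2 q7 -1.69
```

View pics/w7.png

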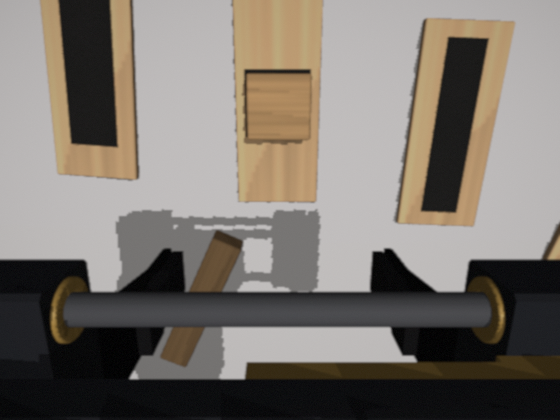

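Square caul sits on its silhouette (278,105). Long caul at (205,300), measured at (427,127) mm, axis −16.8°; I'll grip it 18 mm outward of centre, because of reach.

>>> jog_arm --claw '[70, 65, 60, 60, 60]' --pt "15 -15 25" --pt "30 -30 45" --pt "50 -45 65" --pt "70 -60 85" --pt "80 -66 90" --roll '[5, 11, 17, 23, 25]'

```text
time: 13.85
position: [0.4417, 0.1233, 0.1087]
tool_rot: [-2.038, 0.308, 2.096]
ft_force: [0.8, -1.1, 0.1]
grip_width: 0.709
```

Run:
```python
from h import *
s=pose();plan(444,122,24,73.2)
im,d=get_image('wrist'); np.savez('w8.npz',im=im,d=d,p=s['position'],r=s['tool_rot']); cv2.imwrite('pics/w8.png',im[:,:,::-1])
hsv=cv2.cvtColor(im,cv2.COLOR_RGB2HSV)
m=(hsv[:,:,1]>70)&(hsv[:,:,2]>50);m[290:]=0
print([r for r in rects(m,.036,'wrist',s,500)])
```

```text
13.85 [441.7 123.3 108.7] x [-0.028 -0.001 -1.   ] jawdeg -106.7 F [ 0.8 -1.1  0.1] grip mm 61.6 q [ 0.33  0.06 -0.67  2.01  0.03  1.11 -2.21]
t 13.85 shift [84.6 -0.1 -4.8] roll 0.1 q7 -2.21
[(array([274., 210.]), [444.2, 122.8, 107.4, 27.0, -16.6]), (array([296.,  24.]), [553.7, 74.5, 64.2, 42.1, -81.8]), (array([57., 75.]), [565.0, 221.9, 66.0, 65.5, 3.9])]
```

View pics/w8.png

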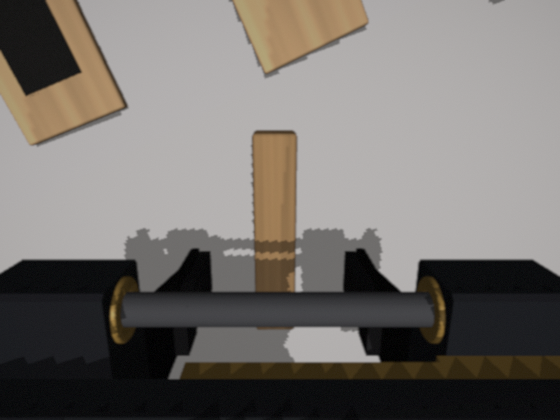

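Long caul at (274,210), aligned between fingers.

>>> jog_arm --claw '[60, 60, 60, 60, 60]' --pt "30 0 -2" --pt "55 0 -4" --pt "75 0 -5" --pt "84 0 -5" --pt "84 0 -5" --roll '[0, 0, 0, 0, 0]'

```text
time: 14.4
position: [0.4433, 0.1221, 0.0235]
tool_rot: [-2.035, 0.307, 2.1]
ft_force: [-0.4, 0.4, 0.4]
grip_width: 0.687
```

>>> jog_arm --claw '[18, 18, 18, 18, 18]' --pt "0 0 0" --pt "0 0 0" --pt "0 0 0" --pt "0 0 0" --pt "0 0 0" --roll '[0, 0, 0, 0, 0]'

```text
time: 14.9
position: [0.4436, 0.1222, 0.0239]
tool_rot: [-2.036, 0.307, 2.099]
ft_force: [0.7, 0.0, 1.6]
grip_width: 0.317
```

Run:
```python
from h import *
s=pose();plan(460,116,110,73)
```

```text
14.9 [443.6 122.2  23.9] x [-0.03 -0.   -1.  ] jawdeg -106.6 F [0.7 0.  1.6] grip mm 27.6 q [ 0.3   0.2  -0.66  2.08  0.14  0.94 -2.3 ]
t 14.9 shift [-86.6   2.  -15. ] roll 0.4 q7 -2.3
```

>>> jog_arm --claw '[18, 18, 18, 18, 18]' --pt "0 0 0" --pt "-10 0 0" --pt "-35 0 0" --pt "-65 0 -5" --pt "-87 2 -15" --roll '[0, 0, 0, 0, 0]'

```text
time: 15.4
position: [0.4602, 0.1168, 0.1127]
tool_rot: [-2.039, 0.305, 2.098]
ft_force: [1.1, -0.8, -0.7]
grip_width: 0.317
```

Run:
```python
from h import *
s=pose();plan(634.2,-65.8,110,96.1)
```

```text
15.4 [460.2 116.8 112.7] x [-0.029 -0.    -1.   ] jawdeg -106.5 F [ 1.1 -0.8 -0.7] grip mm 27.5 q [ 0.34  0.1  -0.67  1.97  0.06  1.13 -2.21]
t 15.4 shift [  -2.3  125.5 -218.7] roll -22.6 q7 -2.21
```

>>> jog_arm --claw '[18, 18, 18, 18, 18]' --pt "-2 20 -30" --pt "-2 45 -75" --pt "-2 70 -120" --pt "-2 95 -165" --pt "-2 118 -205" --roll '[-4, -9, -14, -19, -22.6]'

```text
time: 15.9
position: [0.6241, -0.056, 0.1108]
tool_rot: [2.135, 0.119, -2.196]
ft_force: [-0.1, 1.0, 0.6]
grip_width: 0.318
```

Run:
```python
from h import *
s=pose();plan(634.2,-65.8,110,96.1)
```

```text
15.9 [624.1 -56.  110.8] x [-0.028 -0.    -1.   ] jawdeg -83.8 F [-0.1  1.   0.6] grip mm 27.7 q [ 0.48  0.42 -0.56  1.6   0.23  1.21 -1.58]
t 15.9 shift [ 0.5 10.9 -9. ] roll 0.1 q7 -1.58
```

>>> jog_arm --claw '[18, 18, 18, 18]' --pt "0 8 -8" --pt "0 11 -9" --pt "0 11 -9" --pt "0 11 -9" --roll '[0, 0, 0, 0]'

```text
time: 16.3
position: [0.6333, -0.0635, 0.1108]
tool_rot: [2.134, 0.123, -2.196]
ft_force: [0.2, -0.3, -0.4]
grip_width: 0.32
```

Run:
```python
from h import *
s=pose();plan(634.2,-65.8,32,96.1)
im,d=get_image('wrist'); np.savez('w9.npz',im=im,d=d,p=s['position'],r=s['tool_rot']); cv2.imwrite('pics/w9.png',im[:,:,::-1])
hsv=cv2.cvtColor(im,cv2.COLOR_RGB2HSV)
m=(hsv[:,:,1]>70)&(hsv[:,:,2]>50);m[290:]=0
ztop=s['position'][2]+.012
print(ztop,[r for r in rects(m,ztop,'wrist',s,500)])
```

```text
16.3 [633.3 -63.5 110.8] x [-0.029  0.    -1.   ] jawdeg -83.6 F [ 0.2 -0.3 -0.4] grip mm 27.8 q [ 0.48  0.44 -0.55  1.58  0.24  1.22 -1.57]
t 16.3 shift [78.8  2.7 -2.9] roll 0.3 q7 -1.57
0.12282876213090042 [(array([514., 219.]), [671.2, -161.3, 43.0, 42.3, -5.9]), (array([280., 194.]), [667.9, -61.9, 77.4, 40.4, 6.2]), (array([ 62., 176.]), [663.0, 26.3, 86.8, 45.4, 8.1]), (array([109.,  31.]), [725.4, 5.7, 78.8, 4.9, 88.9])]
```

View pics/w9.png

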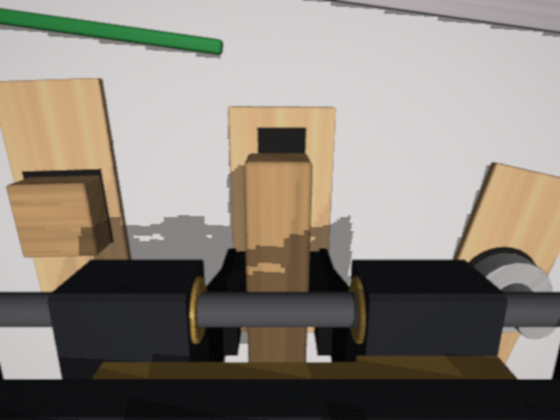

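Caul held straight over its plate; far top edge ≈(279,160), silhouette end at (281,128).

Run:
```python
from h import *
f=np.load('w9.npz');s={'position':f['p'],'tool_rot':f['r']}
print(cast([[278,162],[278,155]],.1228,'wrist',s),cast([[278,155]],.0988,'wrist',s))
pose()
```

```text
[[ 0.68529242 -0.05875525  0.1228    ]
 [ 0.68804664 -0.05844491  0.1228    ]] [[ 0.68415126 -0.05885059  0.0988    ]]
16.35 [633.4 -63.6 111. ] x [-0.028 -0.    -1.   ] jawdeg -83.6 F [-0.4  0.3 -0.3] grip mm 27.7 q [ 0.48  0.44 -0.55  1.58  0.24  1.22 -1.57]
```

>>> jog_arm --claw '[18, 18, 18, 18, 18]' --pt "25 2 -2" --pt "45 3 -3" --pt "65 3 -3" --pt "75 3 -3" --pt "78 3 -3" --roll '[0, 0, 0, 0, 0]'

```text
time: 16.85
position: [0.6332, -0.0652, 0.0321]
tool_rot: [2.131, 0.125, -2.197]
ft_force: [-0.1, -0.1, 1.4]
grip_width: 0.318
```

Run:
```python
from h import *
s=pose();plan(634.2,-65.8,32,96.1)
```

```text
16.85 [633.2 -65.2  32.1] x [-0.03  0.   -1.  ] jawdeg -83.5 F [-0.1 -0.1  1.4] grip mm 27.7 q [ 0.47  0.52 -0.53  1.64  0.29  1.09 -1.6 ]
t 16.85 shift [ 0.1  0.7 -0.9] roll 0.4 q7 -1.6
```

>>> jog_arm --claw '[30, 40, 50, 55, 55]' --pt "0 0 0" --pt "0 0 0" --pt "0 0 0" --pt "0 0 0" --pt "-5 0 0" --roll '[0, 0, 0, 0, 0]'

```text
time: 17.35
position: [0.6331, -0.0653, 0.037]
tool_rot: [2.13, 0.124, -2.197]
ft_force: [0.4, 0.5, 0.1]
grip_width: 0.597
```

>>> jog_arm --claw '[55, 55, 55, 55, 55]' --pt "-15 0 0" --pt "-50 0 0" --pt "-95 0 0" --pt "-140 -25 0" --pt "-160 -70 15" --roll '[0, 0, 0, 0, 0]'

```text
time: 17.85
position: [0.6198, -0.0027, 0.2024]
tool_rot: [2.143, 0.115, -2.191]
ft_force: [0.5, -0.7, 1.0]
grip_width: 0.635
```

>>> jog_arm --claw '[55, 55, 55, 55, 55]' --pt "0 -45 10" --pt "0 -90 20" --pt "0 -135 30" --pt "0 -180 40" --pt "0 -225 50" --roll '[0, 0, 0, 0, 0]'

```text
time: 18.35
position: [0.5458, 0.2175, 0.2056]
tool_rot: [2.145, 0.115, -2.188]
ft_force: [0.4, -0.7, 0.0]
grip_width: 0.63
```

Run:
```python
from h import *
s=pose();plan(530,390,200,92)
im,d=get_image('wrist'); np.savez('w10.npz',im=im,d=d,p=s['position'],r=s['tool_rot'])
hsv=cv2.cvtColor(im,cv2.COLOR_RGB2HSV)
m=(hsv[:,:,1]>50)&(hsv[:,:,2]>120);m[290:]=0
print([r for r in rects(m,.036,'wrist',s,500)])
```

```text
18.35 [545.8 217.5 205.6] x [-0.02  -0.001 -1.   ] jawdeg -83.9 F [ 0.4 -0.7  0. ] grip mm 54.8 q [ 0.18  0.28 -0.72  1.6   0.18  1.35 -2.03]
t 18.35 shift [   5.7 -173.2   -2.7] roll 4.1 q7 -2.03
[(array([554., 185.]), [572.2, -25.1, 78.4, 16.2, 18.4]), (array([438., 109.]), [618.6, 87.4, 160.4, 69.0, 8.1]), (array([265.,  93.]), [615.8, 235.1, 155.1, 66.0, 4.1])]
```

>>> jog_arm --claw '[60, 60, 60, 60, 60]' --pt "0 -40 0" --pt "0 -85 0" --pt "0 -130 0" --pt "0 -165 0" --pt "0 -173 0" --roll '[0, 1, 2, 3, 4]'

```text
time: 18.9
position: [0.5178, 0.4055, 0.209]
tool_rot: [2.174, 0.071, -2.223]
ft_force: [-0.3, -0.1, 0.7]
grip_width: 0.691
```

Run:
```python
from h import *
s=pose()
im,d=get_image('wrist'); np.savez('w11.npz',im=im,d=d,p=s['position'],r=s['tool_rot']); cv2.imwrite('pics/w11.png',im[:,:,::-1])
```

```text
18.9 [517.8 405.5 209. ] x [-0.023  0.01  -1.   ] jawdeg -86.9 F [-0.3 -0.1  0.7] grip mm 60.1 q [-0.15  0.45 -0.75  1.42  0.28  1.4  -2.41]
```

View pics/w11.png

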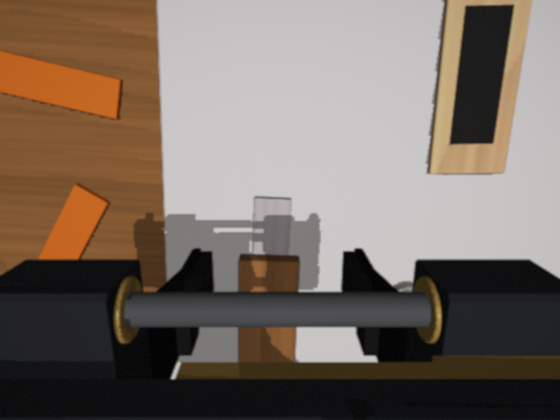

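Strip end visible: tip corners (253,197),(291,199); press free-end top edge (239,256)-(300,258).

Run:
```python
from h import *
f=np.load('w11.npz');s={'position':f['p'],'tool_rot':f['r']};im=f['im']
hsv=cv2.cvtColor(im,cv2.COLOR_RGB2HSV).astype(int); g=cv2.cvtColor(im,cv2.COLOR_RGB2GRAY).astype(int)
P=lambda p,z:(cast(p,z,'wrist',s)*1000).round(1)[:,:2]
print('tip',P([[253,197],[291,199]],.020),'press',P([[239,256],[300,258]],.038))
L=[];Rr=[]
for y in range(203,250,3):
    dg=g[y,245:300]; e=np.abs(dg[2:]-dg[:-2]); 
    print(y,dg[::3].tolist()) if y in(206,230,245) else 0
m=(hsv[:,:,1]>80);m[:250]=0;m[290:]=0;m[:,:225]=0;m[:,310:]=0
for y in range(262,288,5):
    xs=np.where(m[y])[0]; print('press row',y,xs.min(),xs.max(),P([[xs.min(),y],[xs.max(),y]],.038).tolist())
```

```text
tip [[499.6 429. ]
 [499.7 392.5]] press [[445.6 439.1]
 [446.9 380.9]]
206 [201, 200, 200, 161, 173, 175, 172, 173, 176, 173, 172, 175, 177, 178, 175, 168, 200, 201, 200]
230 [200, 200, 194, 157, 172, 173, 147, 105, 106, 104, 104, 108, 109, 108, 104, 118, 125, 124, 124]
245 [124, 134, 174, 162, 172, 172, 119, 105, 106, 104, 103, 107, 109, 106, 100, 121, 125, 125, 125]
press row 262 239 298 [[439.3, 439.0], [442.7, 382.5]]
press row 267 239 298 [[434.0, 438.8], [437.4, 382.2]]
press row 272 239 298 [[428.7, 438.7], [432.1, 381.8]]
press row 277 239 298 [[423.4, 438.6], [426.8, 381.4]]
press row 282 239 297 [[418.0, 438.5], [421.4, 382.0]]
press row 287 239 297 [[412.5, 438.3], [416.0, 381.6]]
```

Run:
```python
from h import *
f=np.load('w11.npz');s={'position':f['p'],'tool_rot':f['r']}
g=cv2.GaussianBlur(cv2.cvtColor(f['im'],cv2.COLOR_RGB2GRAY),(3,3),0).astype(int)
for side,(a,b) in {'L':(247,260),'R':(283,298)}.items():
    p=[]
    for y in range(202,252,2):
        e=np.abs(np.diff(g[y,a:b])); k=e.argmax(); p.append((a+k+.5,y))
    q=(cast(p,.020,'wrist',s)*1000)[:,:2]
    vx,vy,x0,y0=cv2.fitLine(q.astype(np.float32),cv2.DIST_HUBER,0,.01,.01).ravel()
    print(side,np.degrees(np.arctan(vy/vx)),y0+(480-x0)*vy/vx, p[::6])
plan(478,410,80,92);pose()
```

```text
L -0.7566589 429.29095 [(np.float64(252.5), 202), (np.float64(252.5), 214), (np.float64(252.5), 226), (np.float64(252.5), 238), (np.float64(248.5), 250)]
R 0.20775278 391.55313 [(np.float64(291.5), 202), (np.float64(290.5), 214), (np.float64(289.5), 226), (np.float64(289.5), 238), (np.float64(288.5), 250)]
t 18.95 shift [129.7  -6.5  37.3] roll 1.0 q7 -2.41
18.95 [518.5 404.3 208.8] x [-0.022  0.009 -1.   ] jawdeg -87.0 F [ 0.4  1.2 -1. ] grip mm 60.0 q [-0.14  0.45 -0.75  1.42  0.28  1.4  -2.41]
```

>>> jog_arm --claw '[60, 60, 60, 60, 60]' --pt "30 -3 12" --pt "60 -5 24" --pt "90 -6 33" --pt "115 -7 33" --pt "120 -7 33" --roll '[0.5, 1, 1.5, 2, 2.5]'

```text
time: 19.45
position: [0.4822, 0.407, 0.0871]
tool_rot: [2.192, 0.012, -2.248]
ft_force: [-0.2, -0.0, -1.1]
grip_width: 0.69
```

>>> jog_arm --claw '[60]' --pt "0 0 0" --roll '[0]'

```text
time: 19.55
position: [0.4832, 0.4057, 0.0874]
tool_rot: [2.193, 0.01, -2.248]
ft_force: [0.1, -0.2, 1.0]
grip_width: 0.69
```

Run:
```python
from h import *
s=pose();plan(482,410.5,14.5,90.7)
im,d=get_image('wrist'); np.savez('w12.npz',im=im,d=d,p=s['position'],r=s['tool_rot']); cv2.imwrite('pics/w12.png',im[:,:,::-1])
```

```text
19.55 [483.2 405.7  87.4] x [-0.025  0.003 -1.   ] jawdeg -89.7 F [ 0.1 -0.2  1. ] grip mm 60.0 q [-0.17  0.49 -0.72  1.62  0.32  1.18 -2.53]
t 19.55 shift [73.  -4.6 -0.6] roll -0.4 q7 -2.53
```

View pics/w12.png

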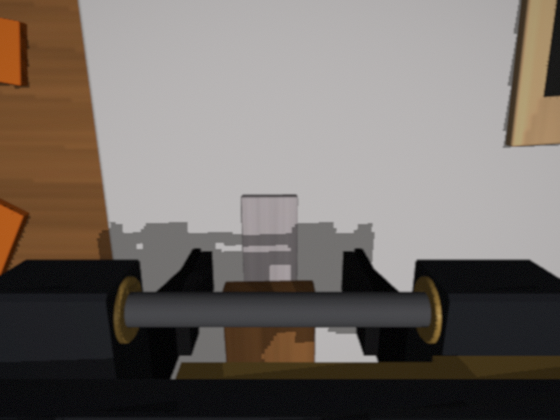

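Strip spans cols 241–298 with tip at row 195, parallel to the fingers; press edge at row 282, clear of them.

>>> jog_arm --claw '[60, 60, 60, 60, 60]' --pt "25 -4 -1" --pt "45 -5 -1" --pt "60 -5 -1" --pt "68 -5 -1" --pt "70 -5 -1" --roll '[0, 0, 0, 0, 0]'

```text
time: 20.1
position: [0.4832, 0.4103, 0.0176]
tool_rot: [2.193, 0.008, -2.248]
ft_force: [-0.9, 0.6, -0.3]
grip_width: 0.686
```

Run:
```python
from h import *
s=pose();plan(482,410.5,14,90.5)
```

```text
20.1 [483.2 410.3  17.6] x [-0.024  0.003 -1.   ] jawdeg -89.8 F [-0.9  0.6 -0.3] grip mm 59.6 q [-0.21  0.57 -0.69  1.66  0.38  1.06 -2.57]
t 20.1 shift [ 3.7 -0.2  1.1] roll -0.3 q7 -2.57
```

Lower 3.5 mm, close to just over the strip's width, then grip.

>>> jog_arm --claw '[50, 45, 42, 40, 40]' --pt "3 0 0" --pt "3.5 0 0" --pt "3.5 0 0" --pt "3.5 0 0" --pt "3.5 0 0" --roll '[0, 0, 0, 0, 0]'

```text
time: 20.6
position: [0.4833, 0.4105, 0.0145]
tool_rot: [2.194, 0.008, -2.247]
ft_force: [0.3, 0.2, 0.7]
grip_width: 0.471
```

>>> jog_arm --claw '[28, 28, 28, 28, 28]' --pt "0 0 0" --pt "0 0 0" --pt "0 0 0" --pt "0 0 0" --pt "0 0 0" --roll '[0, 0, 0, 0, 0]' --force 25

```text
time: 21.1
position: [0.4834, 0.4106, 0.0147]
tool_rot: [2.195, 0.009, -2.247]
ft_force: [-0.2, 0.1, 1.1]
grip_width: 0.404
```

Run:
```python
from h import *
s=pose()
```

```text
21.1 [483.4 410.6  14.7] x [-0.024  0.003 -1.   ] jawdeg -89.8 F [-0.2  0.1  1.1] grip mm 35.1 q [-0.21  0.57 -0.68  1.66  0.38  1.06 -2.57]
```

>>> jog_arm --claw '[28, 28, 28, 28, 28]' --pt "0 0 -3" --pt "-0.2 0 -10" --pt "-0.4 0 -18" --pt "-0.6 0 -26" --pt "-0.8 0 -34" --roll '[0, 0, 0, 0, 0]'

```text
time: 21.6
position: [0.5182, 0.4107, 0.0147]
tool_rot: [2.194, 0.008, -2.248]
ft_force: [-3.6, 0.1, 3.8]
grip_width: 0.405
```

>>> jog_arm --claw '[28, 28, 28, 28, 28]' --pt "-0.2 0 -8" --pt "-0.4 0 -16" --pt "-0.6 0 -24" --pt "-0.8 0 -32" --pt "-1 0 -40" --roll '[0, 0, 0, 0, 0]'

```text
time: 22.1
position: [0.5591, 0.4108, 0.0147]
tool_rot: [2.195, 0.008, -2.247]
ft_force: [-2.2, -0.5, 2.9]
grip_width: 0.401
```

Run:
```python
from h import *
s=pose()
im,d=get_image('wrist'); np.savez('w13.npz',im=im,d=d,p=s['position'],r=s['tool_rot'])
im2,d2=get_image('side'); np.savez('s2.npz',im=im2,d=d2)
cv2.imwrite('pics/s2.png',cv2.resize(im2[180:380,180:420,::-1],None,fx=2.5,fy=2.5))
```

```text
22.1 [559.1 410.8  14.7] x [-0.024  0.003 -1.   ] jawdeg -89.8 F [-2.2 -0.5  2.9] grip mm 34.9 q [-0.21  0.68 -0.65  1.5   0.41  1.12 -2.5 ]
```

View pics/s2.png

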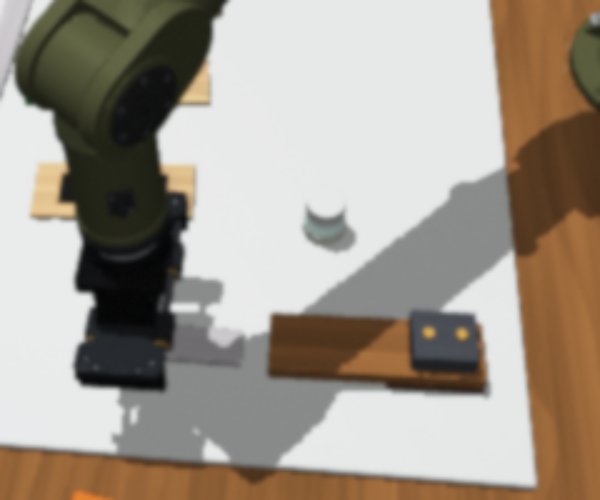

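Strip is fully out (gap to the press at x≈255) and the press stands. I'll regrip the strip at its middle.

>>> jog_arm --claw '[40, 50, 60, 60, 60]' --pt "0 0 0" --pt "0 0 0" --pt "0 0 0" --pt "-1 0 0" --pt "-2 0 0" --roll '[0, 0, 0, 0, 0]'

```text
time: 22.7
position: [0.5605, 0.4104, 0.0167]
tool_rot: [-2.197, -0.007, 2.245]
ft_force: [-0.1, 0.8, -0.5]
grip_width: 0.67
```

>>> jog_arm --claw '[60, 60, 60, 60, 60]' --pt "0 0 10" --pt "0 0 22" --pt "1 0 34" --pt "2.5 0 38" --pt "3 0 38" --roll '[0, 0, 0, 0, 0]'

```text
time: 23.2
position: [0.5211, 0.4106, 0.0145]
tool_rot: [2.197, 0.009, -2.245]
ft_force: [0.5, 0.3, 0.2]
grip_width: 0.69
```

>>> jog_arm --claw '[28, 28, 28, 28, 28]' --pt "0 0 0" --pt "0 0 0" --pt "0 0 0" --pt "0 0 0" --pt "0 0 0" --roll '[0, 0, 0, 0, 0]' --force 30

```text
time: 23.7
position: [0.5215, 0.4104, 0.0145]
tool_rot: [2.197, 0.008, -2.245]
ft_force: [0.4, -0.4, 0.1]
grip_width: 0.404
```

>>> jog_arm --claw '[28, 28, 28, 28, 28]' --pt "0 0 0" --pt "-5 0 0" --pt "-25 0 0" --pt "-50 0 -10" --pt "-80 0 -30" --roll '[0, 0, 0, 0, 0]'

```text
time: 24.2
position: [0.5511, 0.4107, 0.0941]
tool_rot: [2.192, 0.01, -2.246]
ft_force: [0.8, 0.0, 0.9]
grip_width: 0.407
```

Run:
```python
from h import *
s=pose();plan(618,234.5,95,94.1)
```

```text
24.2 [551.1 410.7  94.1] x [-0.024  0.002 -1.   ] jawdeg -89.6 F [0.8 0.  0.9] grip mm 35.4 q [-0.19  0.59 -0.68  1.46  0.36  1.24 -2.47]
t 24.2 shift [ -3.  176.6 -65.6] roll -3.7 q7 -2.47
```

>>> jog_arm --claw '[28, 28, 28, 28, 28]' --pt "-3 25 -10" --pt "-3 65 -25" --pt "-3 110 -42" --pt "-3 150 -56" --pt "-3 174 -65" --roll '[0, -1, -2, -3, -3.7]'

```text
time: 24.7
position: [0.6193, 0.2317, 0.095]
tool_rot: [2.162, 0.074, -2.213]
ft_force: [-0.2, -0.7, -0.4]
grip_width: 0.401
```

>>> jog_arm --claw '[28, 28, 28]' --pt "0 0 0" --pt "0 0 0" --pt "0 0 0" --roll '[0, 0, 0]'

```text
time: 25.0
position: [0.6182, 0.2342, 0.0953]
tool_rot: [2.161, 0.079, -2.213]
ft_force: [0.5, 0.1, -1.3]
grip_width: 0.404
```

Run:
```python
from h import *
s=pose();plan(618,234.5,24,94.1)
im,d=get_image('wrist'); np.savez('w14.npz',im=im,d=d,p=s['position'],r=s['tool_rot']); cv2.imwrite('pics/w14.png',im[:,:,::-1])
```

```text
25.0 [618.2 234.2  95.3] x [-0.024  0.001 -1.   ] jawdeg -86.0 F [ 0.5  0.1 -1.3] grip mm 35.2 q [ 0.1   0.53 -0.67  1.53  0.33  1.22 -2.13]
t 25.0 shift [71.3 -0.1 -1.5] roll -0.1 q7 -2.13
```

View pics/w14.png

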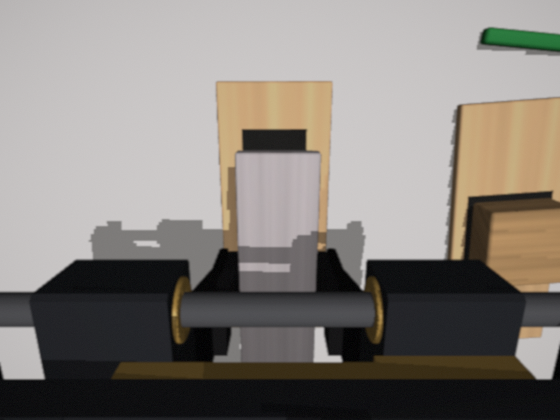

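Strip held level over its plate, tip at (278,153), parallel to the silhouette.

>>> jog_arm --claw '[28, 28, 28, 28, 28]' --pt "25 0 -1" --pt "45 0 -1.5" --pt "62 0 -1.5" --pt "70 0 -1.5" --pt "72 0 -1.5" --roll '[0, 0, 0, 0, 0]'

```text
time: 25.55
position: [0.617, 0.2358, 0.0226]
tool_rot: [2.158, 0.081, -2.213]
ft_force: [-0.2, -0.7, -0.3]
grip_width: 0.406
```

Run:
```python
from h import *
f=np.load('w14.npz');s={'position':f['p'],'tool_rot':f['r']}
print(cast([[278,153]],.1008,'wrist',s)*1000)
pose();plan(618,234.5,22.8,94.1)
```

```text
[[672.88648191 236.96370047 100.8       ]]
25.55 [617.  235.8  22.6] x [-0.025  0.002 -1.   ] jawdeg -85.9 F [-0.2 -0.7 -0.3] grip mm 35.3 q [ 0.08  0.61 -0.64  1.58  0.38  1.11 -2.16]
t 25.55 shift [-0.2  1.4 -0.9] roll 0.0 q7 -2.16
```

Tip 54.7 mm ahead of the TCP, so it is centred. Release, rise, and look over everything.

>>> jog_arm --claw '[36, 40, 50, 55, 55]' --pt "0 0 0" --pt "0 0 0" --pt "0 0 0" --pt "0 0 0" --pt "-2 0 0" --roll '[0, 0, 0, 0, 0]'

```text
time: 26.05
position: [0.6172, 0.2357, 0.0248]
tool_rot: [2.159, 0.081, -2.213]
ft_force: [-0.4, 0.3, -0.1]
grip_width: 0.607
```

>>> jog_arm --claw '[55, 55, 55, 55, 55]' --pt "-15 0 0" --pt "-50 0 0" --pt "-95 5 10" --pt "-140 35 20" --pt "-180 70 30" --roll '[0, 0, 0, 0, 0]'

```text
time: 26.55
position: [0.5974, 0.171, 0.2022]
tool_rot: [2.16, 0.087, -2.209]
ft_force: [0.9, -0.3, 0.5]
grip_width: 0.63
```

>>> jog_arm --claw '[55, 55, 55, 55, 55]' --pt "-30 40 0" --pt "-70 80 5" --pt "-110 120 10" --pt "-130 150 10" --pt "-130 150 10" --roll '[0, 0, 0, 0, 0]'

```text
time: 27.05
position: [0.6041, 0.0127, 0.3378]
tool_rot: [2.174, 0.07, -2.202]
ft_force: [-0.1, 0.4, -0.5]
grip_width: 0.636
```

Run:
```python
from h import *
s=pose()
im,d=get_image('wrist'); np.savez('w15.npz',im=im,d=d,p=s['position'],r=s['tool_rot']); cv2.imwrite('pics/w15.png',im[:,:,::-1])
im2,d2=get_image('side'); np.savez('s3.npz',im=im2,d=d2)
im3,d3=get_image('top'); np.savez('t3.npz',im=im3,d=d3)
for n,f in (('top0',np.load('top0.npz')['im']),('now',im3)):
    h=cv2.cvtColor(f,cv2.COLOR_RGB2HSV); m=(h[:,:,1]>70)&(h[:,:,2]>50); m[:,:165]=0;m[:,205:]=0;m[:215]=0;m[290:]=0
    print(n,rects(m,.038,'top'))
K,R,o=cam('wrist',s); print(o)
hsv=cv2.cvtColor(im,cv2.COLOR_RGB2HSV); m=(hsv[:,:,1]>50)|(hsv[:,:,2]<70); m[270:]=0
[print(r) for r in rects(m,.02,'wrist',s,1500)]
```

```text
27.05 [604.1  12.7 337.8] x [-0.013 -0.001 -1.   ] jawdeg -86.3 F [-0.1  0.4 -0.5] grip mm 55.3 q [ 0.46  0.26 -0.66  1.35  0.16  1.6  -1.69]
top0 [(array([186., 252.]), [340.1, 406.0, 196.9, 55.9, 2.3])]
now [(array([186., 252.]), [340.4, 406.0, 196.3, 55.9, 2.3])]
[0.68077513 0.01701147 0.49934406]
(array([464., 176.]), [594.7, -230.2, 168.6, 71.3, -6.1])
(array([340., 149.]), [618.3, -67.1, 168.4, 69.6, 6.0])
(array([223., 140.]), [618.4, 80.7, 168.5, 69.5, 8.2])
(array([100., 132.]), [618.4, 233.8, 168.6, 70.6, 4.1])
```

View pics/w15.png

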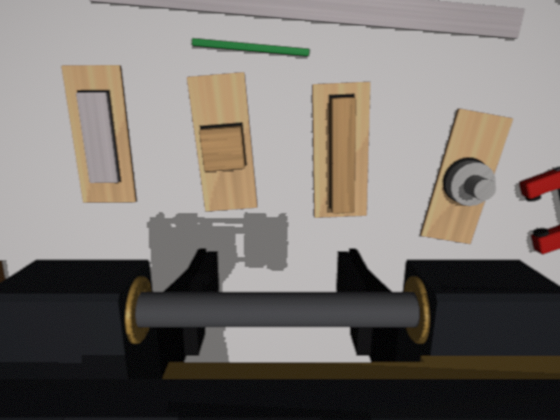

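All four lie on their silhouettes; the press hasn't moved in the top view. One numeric check from the picked centres.

Run:
```python
from h import *
f=np.load('w15.npz');s={'position':f['p'],'tool_rot':f['r']}
for n,p,z,c in (('long',(343,155),.044,(618.3,-67.3)),('square',(222.5,148),.044,(618.2,80.8)),('strip',(98.5,137),.028,(618.3,234.3)),('disc',(470,182.5),.038,(594.5,-231)),('knob',(482,188),.066,(594.5,-231))):
    q=cast([p],z,'wrist',s)[0,:2]*1000; print(n,q.round(1),(q-c).round(1))
pose()
order.close_job()
```

```text
long [618.9 -66.5] [0.6 0.8]
square [617.9  78.3] [-0.3 -2.5]
strip [619.3 232.6] [ 1.  -1.7]
disc [ 594.3 -229.2] [-0.2  1.8]
knob [ 593.9 -229.7] [-0.6  1.3]
27.2 [601.4  21.  332.4] x [-0.022  0.004 -1.   ] jawdeg -85.6 F [-0.2  0.4 -0.1] grip mm 54.9 q [ 0.45  0.27 -0.66  1.36  0.16  1.6  -1.69]
the job is handed in; nothing more can be done
```

All four pieces are on their own plates, and the job was handed in at about 27 s of the 102 s allowed. I drew the strip out endways from under the press, then regripped it at its middle to carry it.

**Last checks, from the final wrist picture:** the centres measured this far from their silhouettes:

| Piece | Offset (mm) |
|---|---|
| Long caul | about 1.0 |
| Square caul | about 2.5 |
| Strip | about 2.0 |
| Weight | about 1.8 |

- **Alignment:** the bars and the square caul looked lined up with their silhouettes. I judged this by eye and didn't measure the angles again.
- **Press:** its outline in the top view matched the start to within 0.5 mm, and it was at the same angle. The side view showed it standing. The arm was clear of everything, with the gripper open.

**Failed check, since mended:** the weight first came down about 7 mm off centre, within the 12 mm tolerance. I regripped it and moved it across.

**Remaining disagreement:** the tool stayed tilted by about 0.02–0.03 rad from working near the inner reach limit. The pieces still looked flat once set down.

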